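# Fill the fish smoker's feed tube to the red mark

### The arm

A 6-joint arm with a two-finger parallel gripper is mounted at the origin on the work surface. World frame = base frame: x ahead of the robot, y to its left, z up, the work surface at z = 0. Lengths are in m, angles in degrees, forces in N, time in s.
With the tool pointing down it reaches from about 0.375 to 0.9 m from the base axis. Payload 3.1 kg.
Tool frame: the origin (TCP) lies between the finger pads; the fingertips stand 22 mm ahead of it and the grasp point (between the pads) lies 3 mm ahead of it (bot.tip_extent is the distance from the TCP to the fingertips, in m); y points along the fingers, z is the direction in which the jaws open and shut, and the axes are right-handed (so a half turn about y gives the same grasp; the last joint's range is limited). The gripper opens to 87 mm and grips with 3 to 60 N. Pads are 19 mm wide; open, the fingers measure 117 mm over their backs; the gripper's body (75 mm by 190 mm) begins 51 mm behind the grasp point.
Start: joints at [60.59, 30.224, 82.088, -0, 67.689, -10.227], TCP at [0.205, 0.59, 0.245] pointing down, gripper open.
Joint ranges: [-176.69, 176.69], [-43.24, 126.21], [12.49, 139.97], [-82, 262], [0, 151.66], [-163.58, 163.58]. Speed limits (degrees/s): [159.86, 159.86, 180, 180, 180, 180].

### API

Orientations are given as a 3x3 rotation matrix whose columns are the frame's x, y, z axes.
In Python, from rig import bot, eyes, models gives the robot as it stands. The module is installed in compiled form; this text tells all that it offers.
- The arm moves only by the tool arm_command, never from a script. Its arguments are lists of equal length, an entry for each row: "translation": the shift along the tool's x, y, z each as a share of 0.08 m, from -1 to 1, a list of three; "rotation": the turn, a rotation vector about the tool's x, y, z each as a share of 60 degrees, from -1 to 1, a list of three; "grip": the closure, from -1 (fully open) to 1 (shut), so that 0 is half open. In form: {"translation": [[x, y, z], ...], "rotation": [[rx, ry, rz], ...], "grip": [grip, ...]}. A call has 1 to 5 rows; each row is the pose to reach, as a shift and turn from the pose commanded when the call began, along the tool's axes at that moment; what a row does not reach only later rows make up. A row lasts 1/10 s, in which the tool goes at most 50 mm and 8.59 degrees, less where a joint would pass 70% of its speed; a pose out of reach is approached as far as the arm can. A call with a number of a shift or a turn outside -1 to 1 is refused whole. A call with a gripper value outside its range is refused whole. The fingers move at their own pace and stop on an object; the grip force is fixed at half the most. Time passes only in rows, so rows that repeat a pose let the fingers close. It gives the time, the measured TCP pose, the force and the opening at its end, in the units of the state.
- bot.read_state(): the state, without advancing time (a new reading comes with each control period).
- eyes.capture(name): name is "scene" or "top" or "wrist"; returns a dict with "image" (400x640x3 uint8, blue, green, red), "mtx" (3x3 intrinsics, pixels), "rvec" (rotation vector, rad) and "tvec" (3), from world to camera coordinates, as OpenCV has them; the wrist camera has in their place "hand_eye" (4x4, takes a point from camera to tool coordinates, whose origin is the TCP and whose axes are the tool frame's). Camera axes: x right, y down, z forward; pixel columns grow to the right and rows downward; lengths in m; the calibration is good to about 2 mm. The wrist camera is an equidistant fisheye: a pixel r from the principal point sees the ray r / f radians off the axis. A picture is of the moment at which its call begins: read the wrist's pose just before it. There is no depth.
- bot.hand_in(): hands the job in, once; it reports no verdict.
Trained networks look in the newest picture that a camera, given by its name, has taken for a name from the list of things; names that differ only in an ending like _2 or _b are one class to them, and where a whole thing is asked for, a point or a joint stands for the part that bears it (a point fixed in the world has none). Each returns a list of dicts, best first, with "conf" (0 to 1); they miss things now and then, are a little off and sometimes report something else, mostly with a low value. They report only what shows in the picture. A call takes as long as a camera call. They do not tell look-alikes from the thing itself.
- models.recognise(camera, thing): "extent" ([left, top, right, bottom] as shares, 0 to 1, of the picture: columns of its width, rows of its height, round what is visible of it).
- models.spot_point(camera, thing): "point" ([column, row] as shares, 0 to 1, of the picture: columns of its width, rows of its height: a listed point, or the origin of a listed thing).
The state is a dict: "time_s": time; "joint_positions": joint angles; "qvel": joint speeds; "tau": joint torques, N m; "position": TCP position; "tcp_rot": TCP orientation; "force": force on the tool from outside, world axes, zero at the start; "moment": the same for the moment, N m; "opening": opening from 0.0 (shut) to 1.0 (fully open).
Only numpy, scipy, OpenCV 4.12 (cv2) and the standard library are available. Lean on these libraries where they do the work, as an engineer would, in place of code of your own. Each camera call takes 0.05 s, during which the arm holds its last target. There are 200 camera calls.

### The job

Load the smoke generator for the next salmon: put the two fresh, light wood pucks into its clear upright feed tube, lying flat one on top of the other, so that the stack reaches the red mark around the tube. Leave the black, burnt-out puck where it lies.

Things in the scene. Friction and masses are not known exactly. Their poses are not given: they have to be found in the camera images.
- puck_a_center (a point): Centre (half-way up) of a fresh smoking puck: a solid light-wood disc, 50 mm in diameter, 26 mm thick, about 50 g, lying flat on the table; z is the disc's axis. Identical to the other fresh puck; their order in the tube does not matter.
- puck_b_center (a point): Centre (half-way up) of the other fresh smoking puck: a solid light-wood disc, 50 mm in diameter, 26 mm thick, about 50 g, lying flat on the table; z is the disc's axis.
- spent_puck_center (a point): Centre (half-way up) of a burnt-out puck that must stay where it lies: a black disc, 50 mm in diameter, 13 mm thick, lying flat on the table.
- tube_seat (a point): Centre of the floor in the fixed, clear upright feed tube, 17 mm above the table; z up its axis. Bore 62 mm, wall 4 mm; top 8 mm flared to 77 (outside 85) at the rim, 62 mm above this floor. The red mark rings the tube 52 mm above this floor (two pucks). Fingers do not fit in: let a puck go in the mouth, it drops flat. Beside it (-y): housing under rim height, 117 mm high pipe 195 mm away.
Not all that is in view belongs to the job. Leave any green or grey look-alike of the part that bears puck_b_center alone.

How it is judged:
By the outcome, as a careful person would: the job done as asked, in the order asked, and still so for the second after the job is handed in, with the robot touching nothing.
It also fails if it takes over 50 s, if anything falls off the work surface, if the arm or the gripper's body presses on something with over 40 N, if the wrist force passes 120 N, or if a joint passes its speed limit or range.

## Working session

There is one attempt and no reset: what is moved stays moved. The work goes in short steps, Python scripts to look and compute and a tool call to move; the robot and the scene stay as the last step left them, time stands still between calls to the robot, and variables do not carry over. Pictures are saved under pics/ and viewed, about 8 in all and at most 12, crops included, and the job is handed in when it is done.

Besides the shell and the picture viewer there is one more tool, called after "Request:" as a command line: name --argument value ..., lists and objects as JSON in quotes. arm_command: Moves the arm, as the interface text tells. Shift numbers are shares of 0.08 m and turn numbers shares of 60 degrees, none past 1 either way. Its arguments: {"type":"object","properties":{"translation":{"type":"array"},"rotation":{"type":"array"},"grip":{"type":"array"}},"required":["translation","rotation","grip"]}

```bash
mkdir -p pics; cat > h.py <<'E'
import numpy as np, cv2
from rig import bot, eyes, models
def ray(c,px):
    K=c["mtx"]; R=cv2.Rodrigues(np.array(c["rvec"],float))[0]; t=np.array(c["tvec"],float).ravel()
    d=R.T@np.linalg.inv(K)@np.array([px[0],px[1],1.]); return -R.T@t,d
def hit(c,px,z):
    o,d=ray(c,px); return o+d*(z-o[2])/d[2]
def wray(c,st,px):
    K=np.array(c["mtx"]); v=np.array([(px[0]-K[0,2])/K[0,0],(px[1]-K[1,2])/K[1,1]]); r=np.linalg.norm(v)+1e-12
    d=np.r_[v/r*np.sin(r),np.cos(r)]; H=np.array(c["hand_eye"]); R=np.array(st["tcp_rot"])
    return np.array(st["position"])+R@H[:3,3], R@H[:3,:3]@d
def whit(c,st,px,z):
    o,d=wray(c,st,px); return o+d*(z-o[2])/d[2]
E
python3 - <<'E'
from h import *
np.set_printoptions(precision=4,suppress=True)
s=bot.read_state(); print(s["time_s"],s["position"],np.array(s["tcp_rot"]),s["opening"])
for n in ("scene","top"):
    c=eyes.capture(n); cv2.imwrite(f"pics/{n}0.png",c["image"])
    for t,z in (("puck_a_center",.013),("spent_puck_center",.0065),("tube_seat",.017)):
        for d in models.spot_point(n,t)[:6]:
            p=np.array(d["point"])*[640,400]; print(n,t,round(d["conf"],2),p,hit(c,p,z))
E
```

```text
0.0 [0.205  0.5897 0.2436] [[ 0.9445 -0.0011  0.3285]
 [-0.3285 -0.0019  0.9445]
 [-0.0004 -1.     -0.0021]] 0.9984667506882233
scene puck_a_center 0.71 [365.312 195.6  ] [0.4652 0.0725 0.013 ]
scene spent_puck_center 0.92 [430.4  239.92] [0.4542 0.2544 0.0065]
scene tube_seat 0.76 [274.816 167.68 ] [ 0.5679 -0.1441  0.017 ]
top puck_a_center 0.66 [308.224 250.08 ] [0.462  0.0651 0.013 ]
top spent_puck_center 0.8 [205.824 255.2  ] [0.4567 0.2642 0.0065]
top tube_seat 0.72 [422.528 195.   ] [ 0.5658 -0.162   0.017 ]
```

View pics/top0.png

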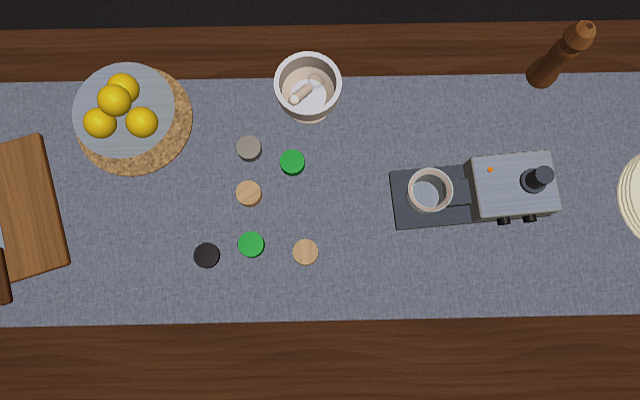

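View pics/scene0.png

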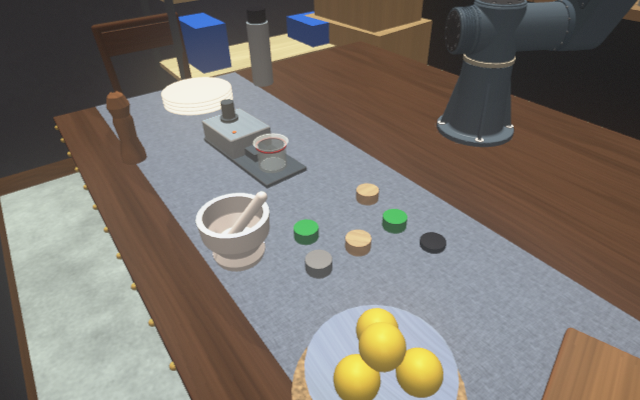

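The top view shows light pucks at (305,251) and (248,192). The others are green at (292,161) and (251,243), grey at (248,147) and black at (206,255). The tube is at (430,190), with the housing to its right (-y). The two tan discs fit the description. I'll measure them and enlarge a crop.

```bash
python3 - <<'E'
from h import *
np.set_printoptions(precision=4,suppress=True)
c=eyes.capture("top"); im=c["image"]; hsv=cv2.cvtColor(im,cv2.COLOR_BGR2HSV)
m=cv2.inRange(hsv,(8,60,110),(25,200,255))
n,l,s,ce=cv2.connectedComponentsWithStats(m)
for i in range(1,n):
    if 150<s[i,4]<1500 and 130<ce[i][1]<300: print(ce[i],s[i],hit(c,ce[i],.022))
# project candidates: rim centre fit
K=np.array(c["mtx"])
for px in ((430,190),): print("rim",hit(c,px,.079))
R=cv2.Rodrigues(np.array(c["rvec"],float))[0]; print("cam",-R.T@np.array(c["tvec"]).ravel())
a=cv2.resize(im[120:280,180:340],None,fx=3,fy=3,interpolation=2); b=cv2.resize(im[140:240,380:480],(480,480),interpolation=2)
b=b[:,:320]; cv2.imwrite("pics/crop1.png",np.hstack([a,cv2.resize(im[145:235,385:445],(320,480),interpolation=2)]))
E
```

```text
[248.174  192.6061] [236 180  26  26 523] [0.5762 0.1809 0.022 ]
[305.0019 251.6318] [293 239  25  27 535] [0.4582 0.0712 0.022 ]
rim [ 0.5614 -0.1617  0.079 ]
cam [0.3695 0.0499 0.9136]
```

View pics/crop1.png

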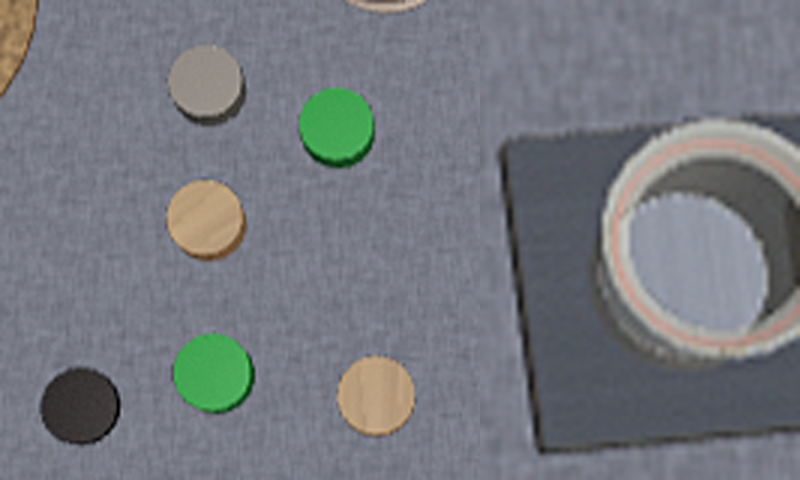

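Confirmed: both tan discs are the fresh pucks, at roughly (0.576, 0.181) and (0.458, 0.071). The tube is at about (0.561, -0.162). I'm moving above the first one.

Request:
arm_command --translation '[[0.5, 0, -0.27], [1, 0, -0.55], [1, 0, -0.55]]' --rotation '[[0, 0, 0], [0, 0, 0], [0, 0, 0]]' --grip '[-1, -1, -1]'

```text
time_s: 0.75
position: [0.2693, 0.5191, 0.2445]
tcp_rot: [[0.943, 0.001, 0.333], [-0.333, -0.003, 0.943], [0.002, -1.0, -0.002]]
force: [0.3, -0.2, -0.5]
opening: 1.0
```

Request:
arm_command --translation '[[0.5, 0, -0.27], [1, 0, -0.55], [1, 0, -0.55]]' --rotation '[[0, 0, 0], [0, 0, 0], [0, 0, 0]]' --grip '[-1, -1, -1]'

```text
time_s: 1.05
position: [0.3306, 0.4519, 0.2447]
tcp_rot: [[0.943, 0.001, 0.333], [-0.333, -0.001, 0.943], [0.002, -1.0, -0.001]]
force: [-0.9, 0.3, 0.6]
opening: 1.001
```

Request:
arm_command --translation '[[0.5, 0, -0.27], [1, 0, -0.55], [1, 0, -0.55]]' --rotation '[[0, 0, 0], [0, 0, 0], [0, 0, 0]]' --grip '[-1, -1, -1]'

```text
time_s: 1.35
position: [0.3919, 0.3846, 0.2448]
tcp_rot: [[0.943, 0.002, 0.333], [-0.333, -0.0, 0.943], [0.002, -1.0, 0.0]]
force: [-0.9, 0.5, 0.1]
opening: 1.005
```

Request:
arm_command --translation '[[0.5, 0, -0.27], [1, 0, -0.55], [1, 0, -0.55]]' --rotation '[[0, 0, 0], [0, 0, 0], [0, 0, 0]]' --grip '[-1, -1, -1]'

```text
time_s: 1.65
position: [0.4532, 0.3171, 0.2448]
tcp_rot: [[0.943, 0.003, 0.333], [-0.333, -0.0, 0.943], [0.003, -1.0, 0.001]]
force: [0.3, 0.2, -0.0]
opening: 1.002
```

Request:
arm_command --translation '[[0.5, 0, -0.27], [1, 0, -0.55], [1, 0, -0.55]]' --rotation '[[0, 0, 0], [0, 0, 0], [0, 0, 0]]' --grip '[-1, -1, -1]'

```text
time_s: 1.95
position: [0.5144, 0.2495, 0.2448]
tcp_rot: [[0.943, 0.004, 0.333], [-0.333, -0.0, 0.943], [0.003, -1.0, 0.001]]
force: [0.3, 0.5, 1.3]
opening: 1.002
```

Request:
arm_command --translation '[[0.5, 0, -0.27], [1, 0, -0.55], [1, 0, -0.55]]' --rotation '[[0, 0, 0], [0, 0, 0], [0, 0, 0]]' --grip '[-1, -1, -1]'

```text
time_s: 2.25
position: [0.5754, 0.1816, 0.2447]
tcp_rot: [[0.943, 0.004, 0.332], [-0.332, -0.0, 0.943], [0.004, -1.0, 0.001]]
force: [-0.5, 0.4, -0.1]
opening: 1.003
```

Above puck 1. One close look with the wrist camera.

```bash
cat >> h.py <<'E'
def wlook(name=None):
    s=bot.read_state(); c=eyes.capture("wrist"); im=c["image"]
    if name: cv2.imwrite(f"pics/{name}.png",im)
    m=cv2.inRange(cv2.cvtColor(im,cv2.COLOR_BGR2HSV),(8,60,110),(25,200,255))
    n,l,st,ce=cv2.connectedComponentsWithStats(m); R=np.array(s["tcp_rot"])
    for i in range(1,n):
        if st[i,4]>300:
            # contour of component projected to the top face
            cs=max(cv2.findContours((l==i).astype(np.uint8),0,1)[0],key=len)[:,0,:]
            P=np.float32([whit(c,s,q,.026)[:2] for q in cs.astype(float)])
            (x,y),r=cv2.minEnclosingCircle(P)
            p=np.r_[x,y,.013]; print(ce[i],st[i],"world",p,"r",r,"tool",R.T@(p-s["position"]))
    return s,c
E
python3 - <<'E'
from h import *
np.set_printoptions(precision=4,suppress=True)
s,c=wlook("w1"); print(s["position"])
for d in models.spot_point("wrist","puck_a_center"): 
    p=np.array(d["point"])*[640,400]; print(d["conf"],p,whit(c,s,p,.013))
E
```

```text
[74.248  48.9542] [    0     0   241   160 16229] world [ 0.2475 -0.0907  0.013 ] r 0.27543503046035767 tool [-0.2197  0.2306 -0.366 ]
[581.2651  72.8459] [  516     0   123   172 10041] world [0.5519 0.6459 0.013 ] r 0.1676499843597412 tool [-0.1773  0.2315  0.4299]
[200.9863 118.5847] [ 181   99   41   40 1245] world [0.4623 0.0744 0.013 ] r 0.02733556181192398 tool [-0.072   0.2314 -0.1389]
[476.1749 188.0422] [ 432  146  118   98 4175] world [0.6901 0.4009 0.013 ] r 0.10625333338975906 tool [0.0345 0.2321 0.2448]
[316.3516 176.983 ] [ 296  156   42   42 1294] world [0.5774 0.1822 0.013 ] r 0.025409048423171043 tool [0.0008 0.2318 0.001 ]
[622.4126 227.4756] [ 589  199   51   53 1270] world [0.8677 0.6913 0.013 ] r 0.10969999432563782 tool [0.1056 0.2327 0.5776]
[477.8069 253.2294] [465 230  24  49 606] world [0.7541 0.3555 0.013 ] r 0.04077523201704025 tool [0.1099 0.2324 0.2231]
[426.4315 295.    ] [ 290  275  264   33 2424] world [0.7989 0.2954 0.013 ] r 0.21811704337596893 tool [0.1722 0.2326 0.1814]
[0.5754 0.1816 0.2447]
```

View pics/w1.png

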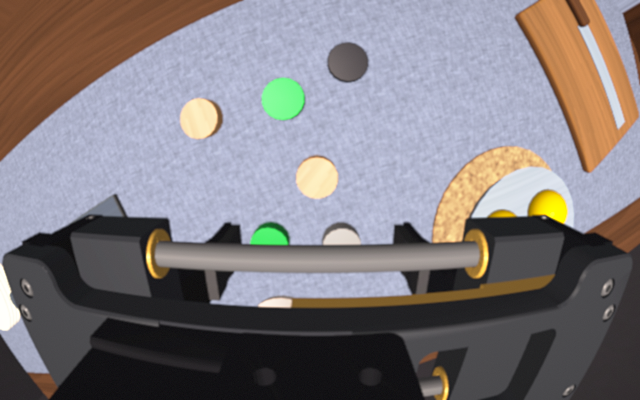

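The wrist view shows puck 1 at (316,177), offset only about 1 mm, and puck 2 at (199,118). I'm going down and gripping the upper half.

Request:
arm_command --translation '[[0, 0.5, 0], [0.01, 1, 0.01], [0.01, 1, 0.01]]' --rotation '[[0, 0, 0], [0, 0, 0], [0, 0, 0]]' --grip '[-1, -1, -1]'

```text
time_s: 2.65
position: [0.5672, 0.1854, 0.1596]
tcp_rot: [[0.945, -0.013, 0.327], [-0.327, -0.001, 0.945], [-0.012, -1.0, -0.005]]
force: [-1.8, -0.5, 0.1]
opening: 1.002
```

Request:
arm_command --translation '[[0, 0.5, 0], [0, 1, 0], [0, 1, 0]]' --rotation '[[0, 0, 0], [0, 0, 0], [0, 0, 0]]' --grip '[-1, -1, -1]'

```text
time_s: 2.95
position: [0.5689, 0.1848, 0.0814]
tcp_rot: [[0.945, -0.01, 0.327], [-0.327, -0.001, 0.945], [-0.009, -1.0, -0.004]]
force: [-1.0, 0.3, 0.4]
opening: 1.001
```

Request:
arm_command --translation '[[0, 0.35, 0], [0, 0.55, 0], [0, 0.64, 0], [0, 0.64, 0]]' --rotation '[[0, 0, 0], [0, 0, 0], [0, 0, 0], [0, 0, 0]]' --grip '[-1, -1, -1, -1]'

```text
time_s: 3.35
position: [0.5728, 0.1841, 0.0338]
tcp_rot: [[0.945, -0.0, 0.328], [-0.328, 0.0, 0.945], [-0.0, -1.0, -0.0]]
force: [0.1, 0.4, -0.0]
opening: 1.0
```

Request:
arm_command --translation '[[0, 0, 0], [0, 0, 0], [0, 0, 0], [0, 0, 0], [0, 0, 0]]' --rotation '[[0, 0, 0], [0, 0, 0], [0, 0, 0], [0, 0, 0], [0, 0, 0]]' --grip '[1, 1, 1, 1, 1]'

```text
time_s: 3.85
position: [0.5731, 0.1837, 0.0337]
tcp_rot: [[0.944, 0.0, 0.329], [-0.329, 0.0, 0.944], [0.0, -1.0, 0.0]]
force: [-0.2, -0.7, 0.8]
opening: 0.627
```

Request:
arm_command --translation '[[0, 0, 0], [0, 0, 0], [0, 0, 0]]' --rotation '[[0, 0, 0], [0, 0, 0], [0, 0, 0]]' --grip '[1, 1, 1]'

```text
time_s: 4.15
position: [0.573, 0.1837, 0.0335]
tcp_rot: [[0.944, 0.0, 0.329], [-0.329, -0.0, 0.944], [0.0, -1.0, -0.0]]
force: [-0.0, -1.6, 2.0]
opening: 0.564
```

Request:
arm_command --translation '[[0, -0.4, 0], [0, -1, 0], [0, -1, 0]]' --rotation '[[0, 0, 0], [0, 0, 0], [0, 0, 0]]' --grip '[1, 1, 1]'

```text
time_s: 4.45
position: [0.5771, 0.1844, 0.1188]
tcp_rot: [[0.944, 0.012, 0.328], [-0.328, 0.002, 0.945], [0.011, -1.0, 0.005]]
force: [1.5, -0.3, -0.5]
opening: 0.564
```

Request:
arm_command --translation '[[0, -0.4, 0], [0, -0.8, 0], [0, -0.8, 0]]' --rotation '[[0, 0, 0], [0, 0, 0], [0, 0, 0]]' --grip '[1, 1, 1]'

```text
time_s: 4.75
position: [0.5756, 0.1842, 0.1811]
tcp_rot: [[0.945, 0.009, 0.328], [-0.328, 0.001, 0.945], [0.008, -1.0, 0.004]]
force: [0.7, -0.0, -0.5]
opening: 0.561
```

Request:
arm_command --translation '[[0.1, 0, -0.4], [0.256, 0, -0.827], [0.256, 0, -0.827]]' --rotation '[[0, 0, 0], [0, 0, 0], [0, 0, 0]]' --grip '[1, 1, 1]'

```text
time_s: 5.05
position: [0.5699, 0.1111, 0.1759]
tcp_rot: [[0.943, -0.002, 0.332], [-0.332, -0.002, 0.943], [-0.002, -1.0, -0.002]]
force: [0.2, 0.4, -0.4]
opening: 0.567
```

Request:
arm_command --translation '[[0.1, 0, -0.4], [0.256, 0, -0.827], [0.256, 0, -0.827]]' --rotation '[[0, 0, 0], [0, 0, 0], [0, 0, 0]]' --grip '[1, 1, 1]'

```text
time_s: 5.35
position: [0.5681, 0.0422, 0.1761]
tcp_rot: [[0.943, -0.001, 0.332], [-0.332, -0.001, 0.943], [-0.001, -1.0, -0.001]]
force: [0.3, 0.3, -1.0]
opening: 0.565
```

Request:
arm_command --translation '[[0.1, 0, -0.4], [0.256, 0, -0.827], [0.256, 0, -0.827]]' --rotation '[[0, 0, 0], [0, 0, 0], [0, 0, 0]]' --grip '[1, 1, 1]'

```text
time_s: 5.65
position: [0.5662, -0.0266, 0.1765]
tcp_rot: [[0.943, -0.0, 0.332], [-0.332, -0.001, 0.943], [0.0, -1.0, -0.001]]
force: [0.2, 0.3, 0.7]
opening: 0.568
```

Request:
arm_command --translation '[[0.1, 0, -0.4], [0.256, 0, -0.827], [0.256, 0, -0.827], [0.256, 0, -0.827]]' --rotation '[[0, 0, 0], [0, 0, 0], [0, 0, 0], [0, 0, 0]]' --grip '[1, 1, 1, 1]'

```text
time_s: 6.05
position: [0.5631, -0.0923, 0.1766]
tcp_rot: [[0.944, -0.001, 0.33], [-0.33, 0.002, 0.944], [-0.002, -1.0, 0.001]]
force: [-0.2, 0.5, -0.4]
opening: 0.567
```

```bash
python3 - <<'E'
from h import *
np.set_printoptions(precision=4,suppress=True)
s=bot.read_state(); c=eyes.capture("wrist"); cv2.imwrite("pics/w2.png",c["image"]); print(s["position"],s["opening"])
for d in models.spot_point("wrist","tube_seat"):
    p=np.array(d["point"])*[640,400]; print(d["conf"],p,whit(c,s,p,.017))
E
```

```text
[ 0.5631 -0.0923  0.1766] 0.5666119026560094
0.82 [249.408 208.8  ] [ 0.5618 -0.1641  0.017 ]
```

View pics/w2.png

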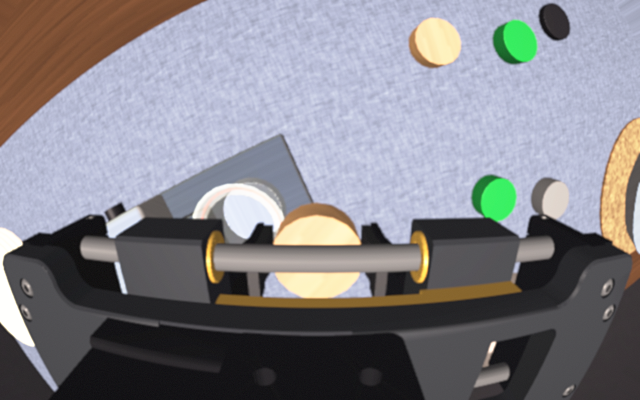

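The wrist view shows the tube mouth at about (238,210), matching the seat estimate, and the held puck's top face centred at about (317,257). I'm working out the puck-to-TCP offset.

```bash
python3 - <<'E'
from h import *
np.set_printoptions(precision=4,suppress=True)
s=bot.read_state(); c=eyes.capture("wrist"); R=np.array(s["tcp_rot"]);P=np.array(s["position"])
for px in ((317,213),(273,250),(362,250),(317,257)): print(px,R.T@(whit(c,s,px,.1686)-P))
t=cv2.imread("pics/top0.png"); ct=eyes.capture("top")
m=cv2.inRange(cv2.cvtColor(t,cv2.COLOR_BGR2HSV)[160:220,400:460],(0,0,150),(30,75,255))
cs=cv2.convexHull(np.vstack(cv2.findContours(m,0,1)[0])); e=cv2.fitEllipse(cs); print(e, hit(ct,np.array(e[0])+[400,160],.079))
print(R.T@(np.array([.562,-.163,0])-P))
E
```

```text
(317, 213) [-0.0199  0.0082  0.0006]
(273, 250) [ 0.0005  0.0081 -0.0225]
(362, 250) [0.0005 0.0081 0.0242]
(317, 257) [0.0043 0.0081 0.0006]
((30.037982940673828, 29.203645706176758), (42.528099060058594, 45.097591400146484), 132.48497009277344) [ 0.5629 -0.1619  0.079 ]
[ 0.023   0.1766 -0.0681]
```

Request:
arm_command --translation '[[0.12, 0, -0.45], [0.23, 0, -0.86], [0.23, 0, -0.86], [0.23, 0, -0.86]]' --rotation '[[0, 0, 0], [0, 0, 0], [0, 0, 0], [0, 0, 0]]' --grip '[1, 1, 1, 1]'

```text
time_s: 6.65
position: [0.558, -0.1637, 0.1773]
tcp_rot: [[0.944, -0.0, 0.329], [-0.329, 0.001, 0.944], [-0.001, -1.0, 0.001]]
force: [-0.7, 0.8, -0.0]
opening: 0.569
```

Request:
arm_command --translation '[[0, 0.3, 0], [0, 0.55, 0], [0, 0.55, 0], [0, 0.55, 0]]' --rotation '[[0, 0, 0], [0, 0, 0], [0, 0, 0], [0, 0, 0]]' --grip '[1, 1, 1, 1]'

```text
time_s: 7.05
position: [0.558, -0.1627, 0.1333]
tcp_rot: [[0.945, -0.001, 0.327], [-0.327, 0.001, 0.945], [-0.001, -1.0, 0.0]]
force: [-0.2, -0.7, 0.4]
opening: 0.57
```

```bash
python3 - <<'E'
from h import *
s=bot.read_state(); print(s["position"],s["force"])
c=eyes.capture("wrist")["image"][150:330,200:440]; d=eyes.capture("scene")["image"][90:200,190:350]; t=eyes.capture("top")["image"][140:240,380:480]
cv2.imwrite("pics/m1.png",np.hstack([cv2.resize(c,(480,360),interpolation=2),cv2.resize(d,(320,220),interpolation=2)[:360,:].copy() if 0 else cv2.copyMakeBorder(cv2.resize(d,(320,220),interpolation=2),0,140,0,0,0)]))
E
```

```text
[ 0.55802853 -0.16272723  0.13332406] [-0.23719811 -0.72243428  0.36813398]
```

View pics/m1.png

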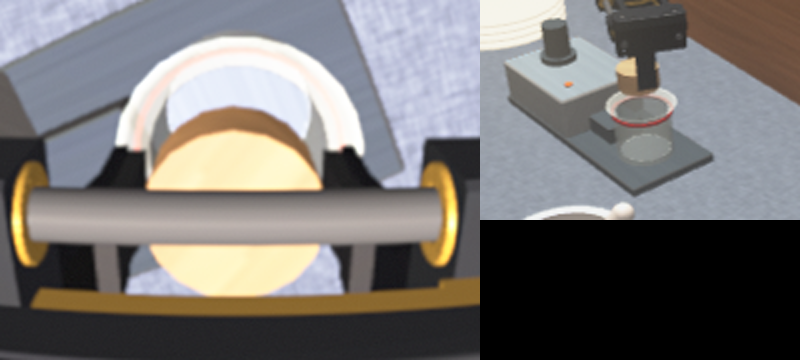

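The puck is centred laterally over the mouth to within about 1-2 mm. Checking fore-aft from the rim's visible edges.

```bash
python3 - <<'E'
from h import *
np.set_printoptions(precision=4,suppress=True)
s=bot.read_state(); c=eyes.capture("wrist"); R=np.array(s["tcp_rot"]);P=np.array(s["position"])
p=np.array([R.T@(whit(c,s,(x/2+200,y/2+150),.079)-P) for x,y in ((240,37),(118,140),(362,140),(160,75),(318,75))])[:,[0,2]]
from scipy.optimize import least_squares
print(p, least_squares(lambda q:np.linalg.norm(p-q,axis=1)-.0425,[0,0]).x)
E
```

```text
[[-0.0349  0.0026]
 [-0.0002 -0.0383]
 [-0.0001  0.0439]
 [-0.0225 -0.0233]
 [-0.0225  0.028 ]] [0.0097 0.0026]
```

Request:
arm_command --translation '[[0.04, 0.1, 0.015], [0.04, 0.25, 0.015], [0.04, 0.36, 0.015], [0.04, 0.36, 0.015], [0.04, 0.36, 0.015]]' --rotation '[[0, 0, 0], [0, 0, 0], [0, 0, 0], [0, 0, 0], [0, 0, 0]]' --grip '[1, 1, 1, 1, 1]'

```text
time_s: 7.75
position: [0.5611, -0.164, 0.1038]
tcp_rot: [[0.944, -0.001, 0.329], [-0.329, 0.001, 0.944], [-0.002, -1.0, 0.0]]
force: [-0.3, -0.1, -0.4]
opening: 0.569
```

Request:
arm_command --translation '[[0, 0, 0], [0, 0, 0], [0, 0, 0], [0, 0, 0], [0, 0, 0]]' --rotation '[[0, 0, 0], [0, 0, 0], [0, 0, 0], [0, 0, 0], [0, 0, 0]]' --grip '[-0.5, -0.5, -0.5, -0.5, -0.5]'

```text
time_s: 8.25
position: [0.5617, -0.1641, 0.1048]
tcp_rot: [[0.944, 0.0, 0.329], [-0.329, -0.0, 0.944], [0.0, -1.0, -0.0]]
force: [-0.1, -0.9, -0.4]
opening: 0.747
```

Request:
arm_command --translation '[[0, -0.4, 0], [0, -0.9, 0], [0, -0.9, 0]]' --rotation '[[0, 0, 0], [0, 0, 0], [0, 0, 0]]' --grip '[-0.5, -1, -1]'

```text
time_s: 8.55
position: [0.5649, -0.1657, 0.1817]
tcp_rot: [[0.944, 0.01, 0.328], [-0.328, -0.005, 0.945], [0.011, -1.0, -0.002]]
force: [0.6, -0.7, 0.6]
opening: 0.854
```

```bash
python3 - <<'E'
from h import *
np.set_printoptions(precision=4,suppress=True)
s=bot.read_state(); print(s["position"],s["opening"]); R=np.array(s["tcp_rot"])
c=eyes.capture("wrist")["image"][150:330,200:440]; d=eyes.capture("scene")["image"][90:200,190:350]
cv2.imwrite("pics/m2.png",np.hstack([cv2.resize(c,(480,360),interpolation=2),cv2.copyMakeBorder(cv2.resize(d,(320,220),interpolation=2),0,140,0,0,0)]))
print(R.T@(np.array([.461,.0725,.034])-s["position"])/.08)
E
```

```text
[ 0.5649 -0.1657  0.1817] 0.8538414481126617
[-2.2242  1.8176  2.3882]
```

View pics/m2.png

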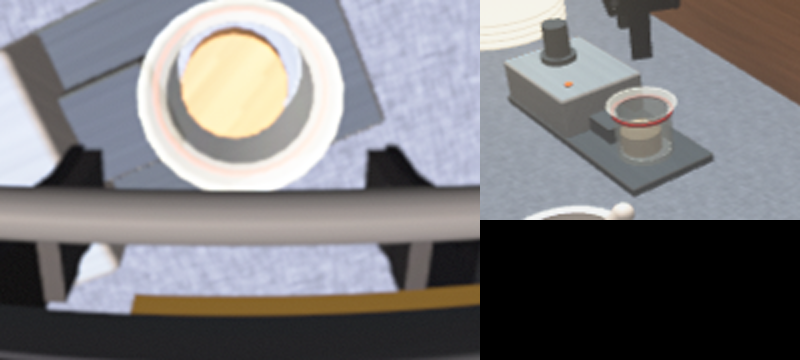

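Puck 1 lies flat on the tube floor. The rim is now fully visible, so I'll refit its centre in the same script as the next look, then go to puck 2.

```bash
python3 - <<'E'
from h import *
np.set_printoptions(precision=4,suppress=True)
s=bot.read_state(); c=eyes.capture("wrist"); im=c["image"]; print(s["position"])
g=cv2.inRange(cv2.cvtColor(im,cv2.COLOR_BGR2HSV)[145:244,255:385],(0,0,215),(30,45,255))
n,l,st,ce=cv2.connectedComponentsWithStats(g); i=1+np.argmax(st[1:,4]); print(st[i])
e=cv2.fitEllipse(cv2.convexHull(max(cv2.findContours((l==i).astype(np.uint8),0,1)[0],key=len))); print(e,whit(c,s,np.array(e[0])+[255,145],.079))
a,b=[whit(c,s,q,.079) for q in ((268.5,196),(372,196))]; print(np.linalg.norm(a-b),(a+b)/2)
E
```

```text
[ 0.562  -0.1643  0.1777]
[  14   10  102   89 3017]
((64.6102294921875, 58.64466094970703), (98.92972564697266, 102.72650909423828), 75.98506927490234) [ 0.5635 -0.1619  0.079 ]
0.08297285859619204 [ 0.5578 -0.1592  0.079 ]
```

Request:
arm_command --translation '[[-0.37, 0, 0.4], [-0.74, 0, 0.8], [-0.74, 0, 0.8]]' --rotation '[[0, 0, 0], [0, 0, 0], [0, 0, 0]]' --grip '[-1, -1, -1]'

```text
time_s: 9.0
position: [0.5211, -0.0789, 0.1744]
tcp_rot: [[0.946, -0.01, 0.325], [-0.325, 0.005, 0.946], [-0.011, -1.0, 0.002]]
force: [-0.6, -0.1, -0.2]
opening: 0.995
```

Request:
arm_command --translation '[[-0.37, 0, 0.4], [-0.74, 0, 0.8], [-0.74, 0, 0.8]]' --rotation '[[0, 0, 0], [0, 0, 0], [0, 0, 0]]' --grip '[-1, -1, -1]'

```text
time_s: 9.3
position: [0.4868, -0.0002, 0.1749]
tcp_rot: [[0.946, -0.009, 0.325], [-0.325, 0.003, 0.946], [-0.009, -1.0, 0.0]]
force: [0.3, -0.2, 0.3]
opening: 0.999
```

Request:
arm_command --translation '[[-0.37, 0, 0.4], [-0.74, 0, 0.8], [-0.74, 0, 0.8], [-0.74, 0, 0.8], [-0.74, 0, 0.8]]' --rotation '[[0, 0, 0], [0, 0, 0], [0, 0, 0], [0, 0, 0], [0, 0, 0]]' --grip '[-1, -1, -1, -1, -1]'

```text
time_s: 9.8
position: [0.458, 0.0747, 0.1762]
tcp_rot: [[0.944, 0.001, 0.329], [-0.329, -0.0, 0.944], [0.001, -1.0, -0.0]]
force: [-0.2, 0.7, -0.1]
opening: 1.003
```

```bash
python3 - <<'E'
from h import *
np.set_printoptions(precision=4,suppress=True)
s,c=wlook("w3"); print(s["position"],s["tcp_rot"])
E
```

```text
[158.5469  63.8957] [    0     0   620   220 45282] world [0.3323 0.0845 0.013 ] r 0.5021784901618958 tool [-0.122   0.1632 -0.032 ]
[630.9885 103.1264] [ 612   51   28  134 1653] world [0.5115 0.5791 0.013 ] r 0.103529192507267 tool [-0.1156  0.163   0.494 ]
[313.0183 190.4186] [289 165  50  52 927] world [0.4588 0.0712 0.013 ] r 0.025710687041282654 tool [ 0.0017  0.1632 -0.003 ]
[597.0528 223.9801] [ 568  210   54   29 1003] world [0.6439 0.435  0.013 ] r 0.07525745779275894 tool [0.0568 0.1632 0.4015]
[477.4396 252.8272] [464 229  25  50 596] world [0.5891 0.2191 0.013 ] r 0.03312768414616585 tool [0.0761 0.1633 0.1796]
[155.0965 253.3916] [146 230  23  49 549] world [ 0.4706 -0.1208  0.013 ] r 0.03252662345767021 tool [ 0.076   0.1633 -0.1804]
[429.2178 294.7954] [ 291  274  263   33 2488] world [0.626  0.1721 0.013 ] r 0.1756933480501175 tool [0.1264 0.1633 0.1473]
[440.0669 384.8885] [425 367  24  33 314] world [0.792  0.1521 0.013 ] r 0.044512249529361725 tool [0.2898 0.1634 0.1831]
[0.458  0.0747 0.1762] [[ 0.9443  0.0007  0.3291]
 [-0.3291 -0.0005  0.9443]
 [ 0.0008 -1.     -0.0002]]
```

Puck 2 is offset by (+2, -3) mm. Correcting, descending and gripping.

Request:
arm_command --translation '[[0.04, 0.4, -0.04], [0.04, 0.9, -0.04], [0.04, 0.9, -0.04]]' --rotation '[[0, 0, 0], [0, 0, 0], [0, 0, 0]]' --grip '[-1, -1, -1]'

```text
time_s: 10.15
position: [0.4566, 0.0704, 0.1005]
tcp_rot: [[0.944, -0.01, 0.331], [-0.331, 0.001, 0.944], [-0.01, -1.0, -0.003]]
force: [-1.4, -0.3, 0.1]
opening: 0.997
```

Request:
arm_command --translation '[[0, 0.4, 0], [0, 0.75, 0], [0, 0.87, 0], [0, 0.87, 0], [0, 0.87, 0]]' --rotation '[[0, 0, 0], [0, 0, 0], [0, 0, 0], [0, 0, 0], [0, 0, 0]]' --grip '[-1, -1, -1, -1, -1]'

```text
time_s: 10.65
position: [0.4598, 0.0712, 0.0361]
tcp_rot: [[0.944, 0.002, 0.329], [-0.329, -0.0, 0.944], [0.002, -1.0, 0.0]]
force: [-0.1, 0.1, -0.1]
opening: 0.998
```

Request:
arm_command --translation '[[0, 0, 0], [0, 0, 0], [0, 0, 0], [0, 0, 0], [0, 0, 0]]' --rotation '[[0, 0, 0], [0, 0, 0], [0, 0, 0], [0, 0, 0], [0, 0, 0]]' --grip '[1, 1, 1, 1, 1]'

```text
time_s: 11.15
position: [0.4589, 0.0716, 0.0352]
tcp_rot: [[0.945, 0.0, 0.328], [-0.328, -0.0, 0.945], [0.0, -1.0, 0.0]]
force: [-0.2, 0.5, 1.2]
opening: 0.63
```

Request:
arm_command --translation '[[0, 0, 0], [0, 0, 0], [0, 0, 0], [0, 0, 0]]' --rotation '[[0, 0, 0], [0, 0, 0], [0, 0, 0], [0, 0, 0]]' --grip '[1, 1, 1, 1]'

```text
time_s: 11.55
position: [0.4589, 0.0716, 0.0351]
tcp_rot: [[0.944, 0.0, 0.329], [-0.329, 0.0, 0.944], [0.0, -1.0, 0.0]]
force: [0.1, 1.7, 2.3]
opening: 0.565
```

Request:
arm_command --translation '[[0, -0.4, 0], [0, -0.9, 0], [0, -0.9, 0]]' --rotation '[[0, 0, 0], [0, 0, 0], [0, 0, 0]]' --grip '[1, 1, 1]'

```text
time_s: 11.85
position: [0.4614, 0.0714, 0.1102]
tcp_rot: [[0.945, 0.008, 0.328], [-0.328, -0.001, 0.945], [0.008, -1.0, 0.002]]
force: [0.6, 0.5, -1.2]
opening: 0.562
```

Request:
arm_command --translation '[[0, -0.4, 0], [0, -0.9, 0], [0, -0.9, 0], [0, -0.9, 0]]' --rotation '[[0, 0, 0], [0, 0, 0], [0, 0, 0], [0, 0, 0]]' --grip '[1, 1, 1, 1]'

```text
time_s: 12.25
position: [0.4589, 0.0715, 0.179]
tcp_rot: [[0.944, 0.001, 0.329], [-0.329, -0.0, 0.944], [0.001, -1.0, 0.0]]
force: [-0.4, -0.3, -0.4]
opening: 0.567
```

Request:
arm_command --translation '[[0.37, 0, -0.39], [0.735, 0, -0.78], [0.735, 0, -0.78]]' --rotation '[[0, 0, 0], [0, 0, 0], [0, 0, 0]]' --grip '[1, 1, 1]'

```text
time_s: 12.55
position: [0.4966, -0.0108, 0.1774]
tcp_rot: [[0.943, 0.002, 0.332], [-0.332, -0.002, 0.943], [0.002, -1.0, -0.001]]
force: [0.1, 0.0, -0.6]
opening: 0.567
```

Request:
arm_command --translation '[[0.37, 0, -0.39], [0.735, 0, -0.78], [0.735, 0, -0.78]]' --rotation '[[0, 0, 0], [0, 0, 0], [0, 0, 0]]' --grip '[1, 1, 1]'

```text
time_s: 12.85
position: [0.5313, -0.0891, 0.1773]
tcp_rot: [[0.943, 0.002, 0.332], [-0.332, -0.002, 0.943], [0.002, -1.0, -0.001]]
force: [1.0, 0.1, -1.6]
opening: 0.566
```

Request:
arm_command --translation '[[0.37, 0, -0.39], [0.735, 0, -0.78], [0.735, 0, -0.78], [0.735, 0, -0.78], [0.735, 0, -0.78]]' --rotation '[[0, 0, 0], [0, 0, 0], [0, 0, 0], [0, 0, 0], [0, 0, 0]]' --grip '[1, 1, 1, 1, 1]'

```text
time_s: 13.35
position: [0.5622, -0.1613, 0.1773]
tcp_rot: [[0.945, -0.004, 0.328], [-0.328, 0.003, 0.945], [-0.005, -1.0, 0.001]]
force: [0.2, 0.3, 0.4]
opening: 0.566
```

Request:
arm_command --translation '[[0, 0.3, 0], [0, 0.5, 0], [0, 0.5, 0], [0, 0.5, 0]]' --rotation '[[0, 0, 0], [0, 0, 0], [0, 0, 0], [0, 0, 0]]' --grip '[1, 1, 1, 1]'

```text
time_s: 13.75
position: [0.5633, -0.1618, 0.1387]
tcp_rot: [[0.945, -0.002, 0.327], [-0.327, 0.001, 0.945], [-0.002, -1.0, 0.0]]
force: [0.7, -0.5, -0.2]
opening: 0.565
```

Request:
arm_command --translation '[[0.01, 0.1, -0.01], [0.01, 0.3, -0.01], [0.01, 0.43, -0.01], [0.01, 0.43, -0.01], [0.01, 0.43, -0.01]]' --rotation '[[0, 0, 0], [0, 0, 0], [0, 0, 0], [0, 0, 0], [0, 0, 0]]' --grip '[1, 1, 1, 1, 1]'

```text
time_s: 14.25
position: [0.5645, -0.1643, 0.1046]
tcp_rot: [[0.944, 0.0, 0.329], [-0.329, 0.0, 0.944], [-0.0, -1.0, 0.0]]
force: [0.4, 0.3, 0.1]
opening: 0.562
```

Request:
arm_command --translation '[[0, 0, 0], [0, 0, 0], [0, 0, 0], [0, 0, 0], [0, 0, 0]]' --rotation '[[0, 0, 0], [0, 0, 0], [0, 0, 0], [0, 0, 0], [0, 0, 0]]' --grip '[-0.5, -0.5, -0.5, -0.5, -0.5]'

```text
time_s: 14.75
position: [0.5645, -0.1643, 0.1047]
tcp_rot: [[0.944, 0.0, 0.329], [-0.329, -0.0, 0.944], [0.0, -1.0, -0.0]]
force: [-0.6, -0.6, 0.1]
opening: 0.746
```

Request:
arm_command --translation '[[0, -0.4, 0], [0, -0.9, 0], [0, -0.9, 0], [0, -0.9, 0]]' --rotation '[[0, 0, 0], [0, 0, 0], [0, 0, 0], [0, 0, 0]]' --grip '[-0.5, -1, -1, -1]'

```text
time_s: 15.15
position: [0.5649, -0.1644, 0.1776]
tcp_rot: [[0.944, 0.002, 0.329], [-0.329, -0.001, 0.944], [0.002, -1.0, -0.0]]
force: [0.2, 0.4, 0.1]
opening: 0.939
```

```bash
python3 - <<'E'
from h import *
s=bot.read_state(); print(s["position"],s["opening"])
c=eyes.capture("wrist")["image"][130:265,230:410]; d=eyes.capture("scene")["image"][115:200,215:335]; 
cv2.imwrite("pics/m3.png",np.hstack([cv2.resize(c,(400,300),interpolation=2),cv2.copyMakeBorder(cv2.resize(d,(400,283),interpolation=2),0,17,0,0,0)]))
E
```

```text
[ 0.56494159 -0.16444963  0.17761588] 0.9387995606369285
```

View pics/m3.png

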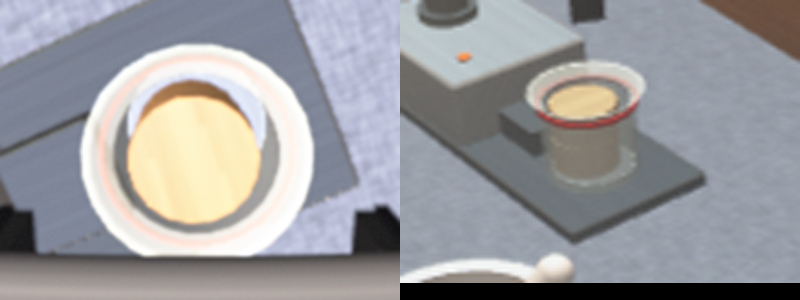

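Both pucks are stacked flat. In the scene view the upper face sits at the red ring, and the gripper is clear.

```bash
python3 - <<'E'
from h import *
c=eyes.capture("top")
for d in models.spot_point("top","spent_puck_center")[:1]: print(np.array(d["point"])*[640,400])
print(bot.hand_in())
E
```

```text
the job is handed in; nothing more can be done
None
```

Both fresh light-wood pucks are in the feed tube, flat one on top of the other. I handed the job in about 15 s into the 50 s allowed.

- **Stack:** the last wrist and scene pictures show the upper puck lying flat, with its top at the red mark. The gripper was open and well above the rim. Forces during the moves stayed below about 3 N.
- **Burnt-out puck:** nothing came near the black puck, but my last check on it failed. The network did not find it in the final top picture, and I did not view that picture. Its position is confirmed only by earlier pictures, which show it lying on the table.
- **Tube position:** the estimates of the tube's centre differed by up to about 6 mm in x. I used the middle of them, and both pucks went in without touching the rim.

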